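# Gauge the telescope saddle gap with spacer bars

## Task

Find which spacer bar fits the gap between the jaws of the brass telescope mount: try the bars one at a time, starting with the thinnest (silver), sliding each fully home to the back stop, upright and flat on the mount's plate, and stand each one that is loose back upright on the black mat before trying the next thicker one. Leave the bar that just fits (only about 2 mm of sideways play) fully home in the gap with all other bars standing on the mat, and only then throw the red lock lever all the way over, away from the robot. Do not disturb the other things on the desk.

Things in the scene. Friction and masses are not known exactly. Their poses are not given: they have to be found in the camera images.
- mount: Brass telescope mount, fixed. Plate 12 thick, own x -70 to +90, own y -65 to +150; origin on the desk under it. The gap runs along own x, mouth facing -x (towards the robot), between the fixed brass jaw (-y side) and the steel jaw (+y side). A bar fully home lies on the plate, its centre at own x = -30. Behind the stop a pillar and ring (x 40 to 155, y -70 to 0) rise to about 140.
- fixed_jaw (a point): Middle of the fixed jaw's gap face at its top edge: mount x = +12.5, y = -18, 50 above the desk. Both jaws are rigid, run from mount x = -5 to +30, rise 38 above the plate and have 45 degree lead-ins, 8 deep, in front (from x = -13).
- jaw_top (a point): A point on top of the steel jaw, 50 above the desk; not on its gap face. The steel jaw is parallel to the fixed one; its distance differs each time and is to be found by trying bars. A bar too thick stops at the mouth; the right one has about 2 mm total sideways play, a loose one 8 or more.
- stop (a point): Middle of the back stop's face at the inner end of the gap, at its top edge: mount x = +30, y = 0, 46 above the desk (34 above the plate).
- lock (a joint): Red-knobbed lock lever on a grey block 70 x 50 x 25 high on the mount's plate. It pivots about mount y: 0 = leaning to the mount's -x (open), 1.0 = leaning to its +x (locked, the end of travel). Starts 0 to 0.12. Light (about 1 N at the knob) and stays where it is left.
- lock_tip (a point): Centre of the lever's red ball knob, 26 across, on a 10 mm thick rod. It lies 80 from the pivot, which is at mount x = -15, y = 115, 34 above the desk; the lever stands 0.5 rad from vertical towards mount -x at 0, and 0.5 rad towards +x at 1.0.
- mat: Black rubber mat fixed on the desk, 250 (own x) x 330 (own y) x 3 thick; origin: centre of its underside. The bars start on it side by side.
- bar18: Upright flat bar standing on its long edge: 120 long (own x), 18 thick (own y), 40 high (own z), silver, two dark dots on top, about 122 g. Origin: centre of its underside. Both ends are alike. Stands on the mat at the start.
- bar24: Upright flat bar standing on its long edge: 120 long (own x), 24 thick (own y), 40 high (own z), blue, two dark dots on top, about 163 g. Origin: centre of its underside. Both ends are alike. Stands on the mat at the start.
- bar30: Upright flat bar standing on its long edge: 120 long (own x), 30 thick (own y), 40 high (own z), red, two dark dots on top, about 204 g. Origin: centre of its underside. Both ends are alike. Stands on the mat at the start.
- bar36: Upright flat bar standing on its long edge: 120 long (own x), 36 thick (own y), 40 high (own z), yellow-orange, two dark dots on top, about 245 g. Origin: centre of its underside. Both ends are alike. Stands on the mat at the start.
- loupe: Bystander: black eye loupe, 56 across the foot, 42 high, standing on the mount's plate behind the jaws. Origin under its centre.
- motor: Bystander: small stepper motor, 42 x 42 x 34 high with a 20 mm shaft upwards. Origin under its centre.
- mug: Bystander: blue mug, 80 across, 90 high, handle at own +y. Origin under its centre.
- driver: Bystander: orange-handled screwdriver lying along own x.
- rule: Bystander: steel rule, 150 x 25 x 3, lying on the mat beyond the bars.
- pointer: Bystander: black laser pointer lying on the desk, 130 x 16 x 16. Origin under its centre.
Things that resemble listed ones, but are neither listed nor needed, are in the scene too. There is more than one size of the bar30; the one meant has the size given above.

How it is judged (in metres and radians):
On the way, in this order (a step that is already met when the one before it is completed fails the run):
1. the silver 18 mm bar has been tried: fully home in the gap, the lock lever still open (x of bar18 in the frame of mount between -0.038 and -0.024 m and y of bar18 in the frame of mount between -0.012 and 0.014 m and z of bar18 in the frame of mount below 0.019 m and angle between bar18's own z axis and vertical below 0.1 rad and angle between the x axis of bar18 and the x axis of mount, either way round below 0.3 rad and value of joint lock below 0.4 rad), for 0.2 s.
2. the silver bar stands on the mat again and the blue 24 mm bar has been tried: fully home in the gap, the lock lever still open (x of bar24 in the frame of mount between -0.038 and -0.024 m and y of bar24 in the frame of mount between -0.009 and 0.011 m and z of bar24 in the frame of mount below 0.019 m and angle between each of bar24, bar18's own z axis and vertical below 0.1 rad and angle between the x axis of bar24 and the x axis of mount, either way round below 0.3 rad and x of bar18 in the frame of mat between -0.125 and 0.125 m and y of bar18 in the frame of mat between -0.165 and 0.165 m and z of bar18 in the frame of mat below 0.012 m and value of joint lock below 0.4 rad), for 0.2 s.
At the end, for the whole second after the job is handed in: The bar that just fits (about 2 mm play) rests in the gap, end within 8 mm of the stop, flat on the plate; the other three stand on the mat, centres inside it; all bars upright within 0.1 rad; lock lever past 0.85 rad (((y of jaw_top in the frame of mount below 0.0242 m and x of bar24 in the frame of mount between -0.038 and -0.024 m and y of bar24 in the frame of mount between -0.009 and 0.011 m and z of bar24 in the frame of mount below 0.019 m and angle between each of bar24, bar30's own z axis and vertical below 0.1 rad and angle between the x axis of bar24 and the x axis of mount, either way round below 0.3 rad and x of bar30 in the frame of mat between -0.125 and 0.125 m and y of bar30 in the frame of mat between -0.165 and 0.165 m and z of bar30 in the frame of mat below 0.012 m and linear speed of each of bar24, bar30 below 0.02 m/s) or (y of jaw_top in the frame of mount above 0.0242 m and x of bar30 in the frame of mount between -0.038 and -0.024 m and y of bar30 in the frame of mount between -0.006 and 0.008 m and z of bar30 in the frame of mount below 0.019 m and angle between each of bar30, bar24's own z axis and vertical below 0.1 rad and angle between the x axis of bar30 and the x axis of mount, either way round below 0.3 rad and x of bar24 in the frame of mat between -0.125 and 0.125 m and y of bar24 in the frame of mat between -0.165 and 0.165 m and z of bar24 in the frame of mat below 0.012 m and linear speed of each of bar30, bar24 below 0.02 m/s)) and x of bar18 in the frame of mat between -0.125 and 0.125 m and y of bar18 in the frame of mat between -0.165 and 0.165 m and z of each of bar18, bar36 in the frame of mat below 0.012 m and angle between each of bar18, bar36's own z axis and vertical below 0.1 rad and x of bar36 in the frame of mat between -0.125 and 0.125 m and y of bar36 in the frame of mat between -0.165 and 0.165 m and value of joint lock above 0.85 rad); the robot touches nothing.
It fails at once if the lock lever is thrown (past 0.4) while the bar that fits is not home in the gap (value of joint lock above 0.4 rad and not ((y of jaw_top in the frame of mount below 0.0242 m and x of bar24 in the frame of mount between -0.038 and -0.024 m and y of bar24 in the frame of mount between -0.009 and 0.011 m and z of bar24 in the frame of mount below 0.019 m and angle between bar24's own z axis and vertical below 0.1 rad and angle between the x axis of bar24 and the x axis of mount, either way round below 0.3 rad) or (y of jaw_top in the frame of mount above 0.0242 m and x of bar30 in the frame of mount between -0.038 and -0.024 m and y of bar30 in the frame of mount between -0.006 and 0.008 m and z of bar30 in the frame of mount below 0.019 m and angle between bar30's own z axis and vertical below 0.1 rad and angle between the x axis of bar30 and the x axis of mount, either way round below 0.3 rad))).
It fails at once if a bystander is moved by more than 30 mm (distance of any of loupe, motor, mug, driver, rule, pointer from where it was at the start of the episode above 0.03 m).
It also fails if it takes over 72 s, if anything falls off the work surface, if the arm or the gripper's body presses on something with over 40 N, if the wrist force passes 120 N, or if a joint passes its speed limit or range.

## Robot

A 7-joint arm with a two-finger parallel gripper is mounted at the origin on the work surface. World frame = base frame: x ahead of the robot, y to its left, z up, the work surface at z = 0. Lengths are in mm, angles in rad, forces in N, time in s.
With the tool pointing down it reaches from about 425 to 950 mm from the base axis. Payload 16.7 kg.
Tool frame: the origin (TCP) lies midway between the tips of the shut fingers; the grasp point (between the pads) lies 19 mm behind it; z points along the fingers, y is the line along which they close (so a half turn about z gives the same grasp; the last joint's range is limited). The gripper opens to 94 mm and grips with 3 to 60 N. Pads are 16 mm wide; open, the fingers measure 119 mm over their backs; the gripper's body (75 mm by 177 mm) begins 78 mm behind the grasp point.
Start: joints at [0.978, 0.426, 0.074, 1.606, -0.034, 1.111, -0.067], TCP at [289.793, -609.584, 180.767] pointing down, gripper open.
Joint ranges: [-2.85, 2.85], [-0.5, 2.14], [-1.23, 1.37], [0.21, 2.46], [-1.02, 4.16], [0.16, 2.05], [-2.73, 2.73]. Speed limits (rad/s): [1.89, 1.89, 2.39, 2.39, 3.01, 3.01, 3.01].

## Interface

Orientations are given as a 3x3 rotation matrix whose columns are the frame's x, y, z axes.
In Python, from cell import robot gives the robot as it stands.
- The arm moves only by the shell command python3 -m pendant 'ROWS' [FORCE]. ROWS is JSON, a list of rows, each an object with "hand": the opening, from -1 (shut) to 1 (fully open), so that 0 is half open; "xyz": the shift along the world's x, y, z in units of 0.03 m (1.0 is 0.03 m), a list of three; "twist": the turn about the world's z in units of 120 degrees (1.0 is 120 degrees). In form: [{"hand": hand, "xyz": [tx, ty, tz], "twist": twist}, ...]. A call has 1 to 5 rows; each row shifts and turns the commanded pose from where the row before left it; what a row does not reach is not made up. A row lasts 1/10 s, in which the tool goes at most 50 mm and 8.59 degrees, less where a joint would pass 70% of its speed; a pose out of reach is approached as far as the arm can. A call with a number of a shift or a turn outside -1 to 1 is refused whole. A call with a gripper value outside its range is refused whole. The fingers move at their own pace and stop on an object; FORCE is the grip in N (left out, the last holds). Time passes only in rows, so rows that do not move let the fingers close. It gives the time, the measured TCP pose, the force, the opening and the grip force at its end, in the units of the state.
- robot.sense(): the state, without advancing time (a new reading comes with each control period).
- robot.get_image(name): name is "side" or "top"; returns (picture, depth): 400x640x3 uint8, red, green, blue; 400x640 float32, mm along the optical axis (not along the pixel's ray), 0 where there is no reading.
- robot.calibration(name): a dict with "fx", "fy", "cx", "cy" (pixels), "k1" (the pictures are not rectified: a ray, as slopes to the right and down, at radius r is drawn at 1 + k1 r^2 times it, then the intrinsics apply), "rvec" (rotation vector, rad) and "tvec" (3), from world to camera coordinates, as OpenCV has them. Camera axes: x right, y down, z forward; pixel columns grow to the right and rows downward; lengths in mm; the calibration is good to about 2 mm. A picture is of the moment at which its call begins. calibration takes no time and is no camera call.
- robot.hand_in(): hands the job in; it is judged then, once.
The state is a dict: "t": time; "q": joint angles; "qd": joint speeds; "effort": joint torques, N m; "ee_pos": TCP position; "ee_rot": TCP orientation; "contact_force": force on the tool from outside, world axes, zero at the start; "wrist_torque": the same for the moment, N m; "width": finger opening in mm; "grasp_force": force on a finger pad.
Only numpy, scipy, OpenCV 4.12 (cv2) and the standard library are available. Lean on these libraries where they do the work, as an engineer would, in place of code of your own. Each camera call takes 0.05 s, during which the arm holds its last target. There are 200 camera calls.

## Working session

There is one attempt and no reset: what is moved stays moved. The work goes in short steps, Python scripts to look and compute and a shell command to move; the robot and the scene stay as the last step left them, time stands still between calls to the robot, and variables do not carry over. Pictures are saved under pics/ and viewed, at most 10 in all, crops included, and the job is handed in when it is done.

```bash
mkdir -p pics
cat > h.py <<'E'
import numpy as np, cv2
from cell import robot
def grab(n): 
    im,d=robot.get_image(n); np.save(f'/tmp/{n}_d.npy',d); np.save(f'/tmp/{n}_i.npy',im); return im,d
def load(n): return np.load(f'/tmp/{n}_i.npy'),np.load(f'/tmp/{n}_d.npy')
def rays(n,px):
    c=robot.calibration(n); p=np.atleast_2d(np.asarray(px,float))
    K=np.array([[c['fx'],0,c['cx']],[0,c['fy'],c['cy']],[0,0,1]])
    u=cv2.undistortPoints(p.reshape(-1,1,2),K,np.array([c['k1'],0,0,0.])).reshape(-1,2)
    R=cv2.Rodrigues(np.array(c['rvec'],float))[0]; t=np.array(c['tvec'],float).ravel()
    return np.c_[u,np.ones(len(u))]@R, -R.T@t
def onz(n,px,z):
    d,o=rays(n,px); return o+d*((z-o[2])/d[:,2:3])
def cloud(n,d):
    v,u=np.mgrid[:400,:640]; r,o=rays(n,np.c_[u.ravel(),v.ravel()])
    return (o+r*d.reshape(-1,1)).reshape(400,640,3)
def save(im,name): cv2.imwrite('pics/'+name,im[...,::-1])
E
python3 - <<'E'
from h import *
for n in('top','side'):
    im,d=grab(n); save(im,n+'0.png'); c=robot.calibration(n); print(n,c,rays(n,[[320,200]]))
s=robot.sense(); print(s['ee_pos'],s['ee_rot'],s['width'],s['t'],s['contact_force'])
E
```

```text
top {'fx': 368.61381267405665, 'fy': 368.61381267405665, 'cx': 321.67715246573835, 'cy': 202.24832456927183, 'k1': 0.008412248403020156, 'rvec': array([ 2.13974285, -2.13691637,  0.19649552]), 'tvec': array([  49.76649184,  490.88648573, 1134.26725888])} (array([[ 0.17551724, -0.00827184, -0.98447102]]), array([ 291.50626347,   65.50855776, 1200.30878834]))
side {'fx': 427.90039487119435, 'fy': 427.90039487119435, 'cx': 325.53983591646477, 'cy': 198.01293753607848, 'k1': -0.040559171978382394, 'rvec': array([ 0.65641402, -2.62462473,  1.17926335]), 'tvec': array([ 465.78602476,  176.03739417, 1066.41010919])} (array([[ 0.35431828, -0.65343481, -0.66908198]]), array([100.2050874 , 820.91198365, 837.40000093]))
[ 289.62313639 -609.24093343  180.15543527] [[ 9.03143479e-01  4.29338502e-01 -5.53600328e-04]
 [ 4.29338854e-01 -9.03142922e-01  1.00565187e-03]
 [-6.82151489e-05 -1.14593006e-03 -9.99999341e-01]] 93.67554735387564 0.1 [ 0.18602989  0.40230803 -0.39982492]
```

View pics/top0.png

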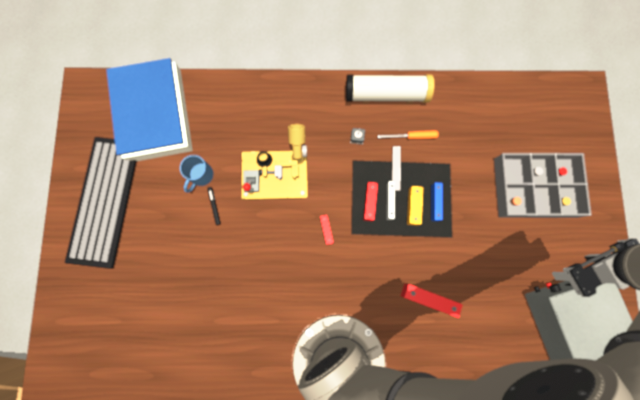

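View pics/side0.png

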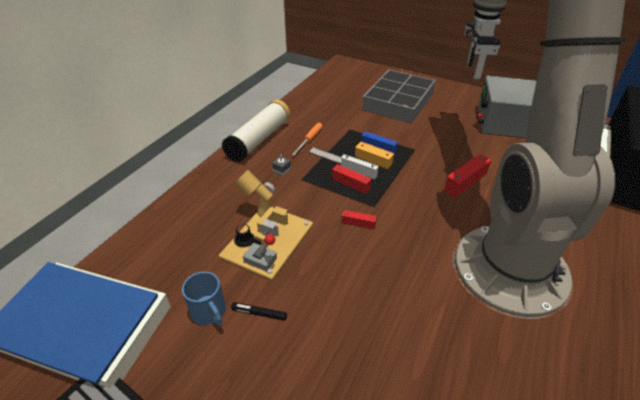

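Top view: mount around (275,175), with its lever knob at (247,187). Mat at (402,200), carrying red (371,201), silver (391,200), orange (416,205) and blue (438,201). The rule is at (396,168). Other red bars lie at (327,229), which is small, and (432,300), which is large. The red one on the mat is the bar30 candidate; I'll measure all three.

Run:
```python
from h import *
im,d=load('top'); hsv=cv2.cvtColor(im,cv2.COLOR_RGB2HSV); P=cloud('top',d)
H,S,V=[hsv[...,i].astype(int) for i in range(3)]
roi=lambda x0,y0,x1,y1:(np.mgrid[:400,:640][1]>=x0)&(np.mgrid[:400,:640][1]<x1)&(np.mgrid[:400,:640][0]>=y0)&(np.mgrid[:400,:640][0]<y1)
M=roi(350,160,455,238)
print('depth z silver',P[200,391],'red',P[201,371], 'mat',P[225,390],'desk',P[250,350])
red=((H<6)|(H>174))&(S>150)&(V>110)
items={'red':(red&roi(350,160,384,238)),'blue':(H>100)&(H<130)&(S>120)&(V>60)&M,'yel':(H>12)&(H<32)&(S>130)&(V>120)&M,'silver':(S<60)&(V>140)&M,
'redsmall':red&roi(312,205,345,250),'redbig':red&roi(395,275,470,325)}
for k,m in items.items():
    z=P[...,2]; 
    mm=m&(z>30) if k!='redsmall' else m
    print(k,m.sum(),np.percentile(z[m],[5,50,95]).round())
    zt=np.median(z[m])
    mt=(m&(abs(z-zt)<8)).astype(np.uint8)
    cs=max(cv2.findContours(mt,cv2.RETR_EXTERNAL,cv2.CHAIN_APPROX_NONE)[0],key=cv2.contourArea).reshape(-1,2)
    zz={'redsmall':zt,'redbig':zt}.get(k,43)
    w=onz('top',cs,zz)[:,:2].astype(np.float32); print('  ',cv2.minAreaRect(w), cs.mean(0))
mat=((V<60)&M).astype(np.uint8); mat=cv2.morphologyEx(mat,cv2.MORPH_CLOSE,np.ones((25,25)))
cs=max(cv2.findContours(mat,0,1)[0],key=cv2.contourArea).reshape(-1,2); print('mat',cv2.minAreaRect(onz('top',cs,3)[:,:2].astype(np.float32)))
a=cv2.resize(im[120:215,230:320],None,fx=6,fy=6,interpolation=cv2.INTER_CUBIC); b=cv2.resize(im[150:245,345:460],None,fx=4,fy=4,interpolation=cv2.INTER_CUBIC)
save(a,'mount.png');
c=np.zeros((560,800,3),np.uint8); c[:380,:460]=b
e=cv2.resize(load('side')[0][195:280,210:320],None,fx=3,fy=3,interpolation=cv2.INTER_CUBIC); c[:e.shape[0],465:465+e.shape[1]]=e
save(c,'mix.png')
```

```text
depth z silver [ 499.23090748 -172.10208068   38.41511813] red [ 494.38118924 -106.53804824   46.55599369] mat [ 422.54184156 -173.41193709    3.0796778 ] desk [341.52477487 -41.94332532  -1.71468529]
red 349 [ 3. 43. 47.]
   ((495.544677734375, -105.2799072265625), (30.608150482177734, 120.44046020507812), 83.23509216308594) [370.43181818 201.        ]
blue 482 [ 3. 42. 47.]
   ((494.8935852050781, -318.3264465332031), (25.817907333374023, 120.84857940673828), 86.8764877319336) [437.36046512 201.03488372]
yel 596 [ 3. 43. 48.]
   ((482.72601318359375, -248.7572784423828), (38.05760192871094, 120.21543884277344), 84.56134033203125) [415.42553191 205.40425532]
silver 547 [ 3.  9. 47.]
   ((534.3619995117188, -181.89219665527344), (38.7535400390625, 194.4989471435547), 87.95610046386719) [395.16788321 187.28467153]
redsmall 111 [-2. 28. 35.]
   ((419.5628356933594, 49.41007614135742), (58.8355827331543, 7.5512471199035645), 7.073434352874756) [322.         224.52631579]
redbig 928 [ 2. 58. 62.]
   ((188.27325439453125, -282.7474670410156), (173.83059692382812, 42.9409065246582), 69.67875671386719) [432.69924812 300.69924812]
mat ((512.9814453125, -214.2462158203125), (312.2157897949219, 233.18087768554688), 88.27703857421875)
```

View pics/mount.png

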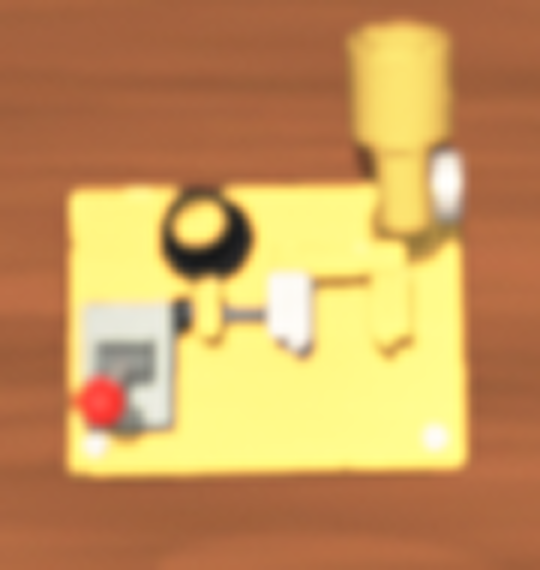

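View pics/mix.png

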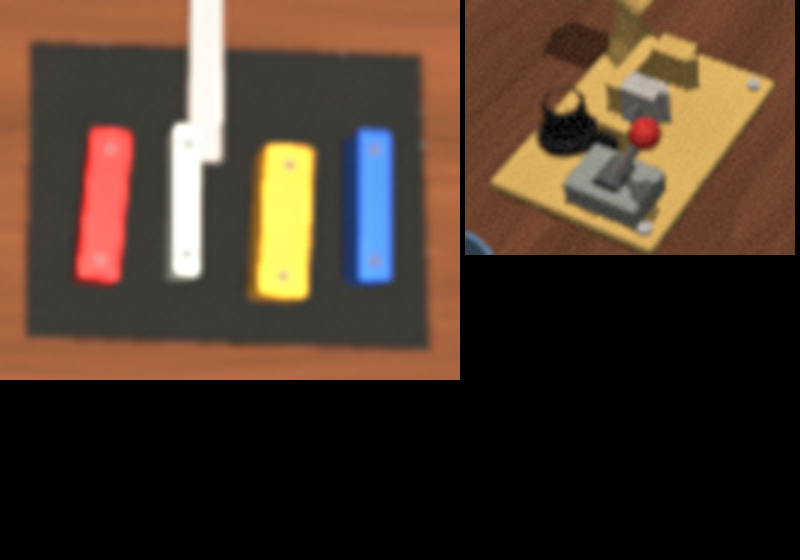

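The mat's red bar measures 30.6 x 120.4, so it is bar30. The desk red bars are about 60–90 long (small) and 174 x 43 (large), so they are decoys. The crop shows the plate, steel jaw (290,310), fixed jaw (390,305), loupe (205,235) and knob (100,403). Next I'll measure the mount pose and the silver bar.

```bash
cat >> h.py <<'E'
def rect(n,mask,z):
    cs=max(cv2.findContours(mask.astype(np.uint8),cv2.RETR_EXTERNAL,cv2.CHAIN_APPROX_NONE)[0],key=cv2.contourArea).reshape(-1,2)
    return cv2.minAreaRect(onz(n,cs,z)[:,:2].astype(np.float32))
YY,XX=np.mgrid[:400,:640]
def roi(x0,y0,x1,y1): return (XX>=x0)&(XX<x1)&(YY>=y0)&(YY<y1)
E
python3 - <<'E'
from h import *
im,d=load('top'); P=cloud('top',d); z=P[...,2]
hsv=cv2.cvtColor(im,cv2.COLOR_RGB2HSV); H,S,V=[hsv[...,i].astype(int) for i in range(3)]
b=roi(350,160,455,238)
print('silver',rect('top',(S<60)&(V>120)&b&(z>22),43), np.median(z[(S<60)&(V>120)&b&(z>22)]))
r=roi(384,160,404,238)&(S<60)&(V>120)&(z<22); print('rule',rect('top',r,6))
# mount: subpixel plate edges by gradient along scan lines
g=cv2.GaussianBlur(im[...,1].astype(np.float32),(3,3),0)  # green: brass high, wood low
def edge(line):
    dd=np.abs(np.gradient(line)); i=dd.argmax(); w=dd[max(i-2,0):i+3]; return (w*np.arange(max(i-2,0),i+3)[:len(w)]).sum()/w.sum()
L=[(232+edge(g[y,232:252]),y) for y in range(156,195,2)]
R=[(298+edge(g[y,298:318]),y) for y in range(162,195,2)]
B=[(x,190+edge(g[190:208,x])) for x in range(250,300,2)]
T=[(x,143+edge(g[143:158,x])) for x in [*range(244,257,2),*range(274,288,2)]]
ls=[]
for n,p in zip('LRBT',(L,R,B,T)):
    w=onz('top',p,12)[:,:2]; vx,vy,x0,y0=cv2.fitLine(w.astype(np.float32),cv2.DIST_HUBER,0,.01,.01).ravel(); ls.append((vx,vy,x0,y0))
    print(n,np.degrees(np.arctan2(vy,vx)).round(2),x0,y0, np.abs((w-[x0,y0])@[-vy,vx]).max())
def X(a,b):
    A=np.array([[a[0],-b[0]],[a[1],-b[1]]]); s=np.linalg.solve(A,[b[2]-a[2],b[3]-a[3]]); return np.array([a[2]+s[0]*a[0],a[3]+s[0]*a[1]])
Lk,Rk,Bk,Tk=ls; c={k:X(*v) for k,v in dict(TL=(Tk,Lk),TR=(Tk,Rk),BL=(Bk,Lk),BR=(Bk,Rk)).items()}; print(c)
print('width',np.linalg.norm(c['BL']-c['BR']),'len',np.linalg.norm(c['TL']-c['BL']))
src=np.array([[90,150],[90,-65],[-70,150],[-70,-65]],float); dst=np.array([c[k] for k in('TL','TR','BL','BR')])
# rigid
sc,dc=src.mean(0),dst.mean(0); U,_,Vt=np.linalg.svd((src-sc).T@(dst-dc)); Rm=(U@Vt).T; t=dc-Rm@sc
th=np.degrees(np.arctan2(Rm[1,0],Rm[0,0])); print('mount',t,th, dst-(src@Rm.T+t))
inv=lambda w:(w[:,:2]-t)@Rm
cr=lambda p:np.array(p)/6+[230,120]-[.42,.42]
print('stop/jaws in mount: steel face top',inv(onz('top',[cr((313,315)),cr((370,315)),cr((330,282)),cr((287,272))],50)))
print('knob',inv(onz('top',[cr((101,403))],104)))
m=(z>44)&(z<60)&roi(255,155,305,185); q=inv(P[m]); 
print('tops',np.c_[q,P[m][:,2]].round()[::6].tolist())
E
```

```text
silver ((498.99652099609375, -168.23487854003906), (22.293624877929688, 118.37482452392578), 86.35276794433594) 43.658513937349426
rule ((541.8182373046875, -189.79087829589844), (39.99253845214844, 201.3338623046875), 87.95630645751953)
L 2.08 595.90625 316.49298 30.14256691589208
R 2.2 566.41064 98.69111 0.4474032733247065
B -88.4 508.9239 213.81798 0.6532509911951268
T -88.79 670.3422 251.55894 0.7451562364472055
{'TL': array([668.91833, 319.13998], dtype=float32), 'TR': array([673.47626, 102.81091], dtype=float32), 'BL': array([506.15344, 313.23904], dtype=float32), 'BR': array([512.1901 ,  96.60475], dtype=float32)}
width 216.71838 len 162.87183
mount [581.42418868 165.17593533] 1.665793768659663 [[ 1.89260444  1.41118572]
 [ 0.2005864  -0.00874581]
 [-0.93990525  0.16136422]
 [-1.15316352 -1.56378887]]
stop/jaws in mount: steel face top [[  6.18427058  13.25368198]
 [  5.41239188 -17.1657043 ]
 [ 24.15291336   3.96582399]
 [ 30.26255097  26.91375065]]
knob [[-50.88830411 115.71031869]]
tops [[64.0, 92.0, 52.0], [58.0, 92.0, 50.0], [53.0, 60.0, 55.0], [50.0, -33.0, 44.0], [47.0,
[... 279 characters left out ...]
, -23.0, 45.0], [31.0, 28.0, 48.0], [30.0, -0.0, 46.0], [28.0, -30.0, 51.0], [27.0, 25.0, 50.0], [25.0, -26.0, 50.0], [25.0, 70.0, 48.0], [23.0, 19.0, 52.0], [22.0, -33.0, 50.0], [20.0, 35.0, 51.0], [20.0, 16.0, 49.0], [18.0, -36.0, 52.0], [16.0, 28.0, 52.0], [15.0, -23.0, 52.0], [16.0, 87.0, 46.0], [13.0, 28.0, 50.0], [12.0, -23.0, 50.0], [12.0, 86.0, 49.0], [11.0, 29.0, 48.0], [9.0, -23.0, 49.0], [9.0, 89.0, 48.0], [5.0, 28.0, 56.0], [6.0, -23.0, 47.0], [6.0, 87.0, 44.0], [3.0, 25.0, 51.0], [1.0, -26.0, 55.0], [2.0, 71.0, 46.0], [0.0, 22.0, 50.0], [-2.0, -29.0, 53.0], [-2.0, 67.0, 48.0], [-4.0, 19.0, 53.0], [-5.0, -32.0, 51.0], [-6.0, 26.0, 46.0], [-7.0, -26.0, 48.0], [-10.0, -29.0, 47.0]]
```

```bash
python3 - <<'E'
from h import *
D=dict(red=((110,149),(99,260)),silver=((188,143),(186,254)),yel=((290,165),(283,276)),blue=((375,149),(375,260)))
for k,v in D.items():
    w=onz('top',np.array(v)/4+[345,150]-.375,43)[:,:2]; e=w[0]-w[1]; print(k,w.mean(0).round(1),np.degrees(np.arctan2(e[1],e[0])).round(2),np.hypot(*e).round(1))
c=np.array(((32,43),(418,57),(428,347),(27,335)))/4+[345,150]-.375; w=onz('top',c,3); print('mat',w.round(1).tolist(),w.mean(0))
E
python3 -m pendant '[{"hand":-0.1,"xyz":[0,0,0],"twist":-0.0715},{"hand":-0.1,"xyz":[0,0,0],"twist":-0.0715},{"hand":-0.1,"xyz":[0,0,0],"twist":-0.0715},{"hand":-0.1,"xyz":[0,0,0],"twist":-0.01},{"hand":-0.1,"xyz":[0,0,0],"twist":0}]' 15
```

```text
red [ 496.1 -106.3] -6.85 90.7
silver [ 501.1 -172.5] -2.84 90.3
yel [ 483.5 -251.4] -6.04 90.3
blue [ 496.6 -322.9] -3.07 90.3
mat [[640.7, -54.2, 3.0], [629.7, -379.4, 3.0], [385.8, -373.2, 3.0], [395.0, -46.7, 3.0]] [ 512.76875436 -213.37491311    3.        ]
t: 0.6
ee_pos: [289.9, -609.3, 180.5]
ee_rot: [[1.0, -0.023, -0.0], [-0.023, -1.0, 0.0], [-0.0, -0.0, -1.0]]
contact_force: [1.2, 0.9, -0.1]
width: 57.3
grasp_force: 0.0
```

```bash
R='x'; python3 -m pendant '[{"hand":-0.1,"xyz":[0.44,0.97,0],"twist":-0.0125},{"hand":-0.1,"xyz":[0.44,0.97,0],"twist":0},{"hand":-0.1,"xyz":[0.44,0.97,0],"twist":0},{"hand":-0.1,"xyz":[0.44,0.97,0],"twist":0},{"hand":-0.1,"xyz":[0.44,0.97,0],"twist":0}]' >/dev/null
python3 -m pendant '[{"hand":-0.1,"xyz":[0.44,0.97,0],"twist":0},{"hand":-0.1,"xyz":[0.44,0.97,0],"twist":0},{"hand":-0.1,"xyz":[0.44,0.97,0],"twist":0},{"hand":-0.1,"xyz":[0.44,0.97,0],"twist":0},{"hand":-0.1,"xyz":[0.44,0.97,0],"twist":0}]' >/dev/null
python3 -m pendant '[{"hand":-0.1,"xyz":[0.44,0.97,-0.5],"twist":0},{"hand":-0.1,"xyz":[0.44,0.97,-0.5],"twist":0},{"hand":-0.1,"xyz":[0.44,0.97,-0.5],"twist":0},{"hand":-0.1,"xyz":[0.44,0.97,-0.5],"twist":0},{"hand":-0.1,"xyz":[0.44,0.97,-0.5],"twist":0}]'
python3 -m pendant '[{"hand":-0.1,"xyz":[0,0,0],"twist":0}]'
```

```text
t: 2.1
ee_pos: [488.2, -171.9, 105.4]
ee_rot: [[0.999, -0.048, 0.001], [-0.048, -0.999, -0.0], [0.001, 0.0, -1.0]]
contact_force: [1.3, -0.9, 0.6]
width: 42.2
grasp_force: 0.0
t: 2.2
ee_pos: [488.4, -168.8, 104.1]
ee_rot: [[0.999, -0.043, -0.002], [-0.043, -0.999, 0.002], [-0.002, -0.002, -1.0]]
contact_force: [-0.0, -0.2, -0.2]
width: 42.1
grasp_force: 0.0
```

```bash
python3 -m pendant '[{"hand":-0.1,"xyz":[0,-0.1,-0.8],"twist":0},{"hand":-0.1,"xyz":[0,0,-0.7],"twist":0},{"hand":-0.1,"xyz":[0,0,0],"twist":0}]'
python3 - <<'E'
from h import *
im,d=grab('side'); save(cv2.resize(im[110:230,280:420],None,fx=5,fy=5,interpolation=cv2.INTER_CUBIC),'s1.png')
E
```

```text
t: 2.5
ee_pos: [486.1, -176.2, 59.0]
ee_rot: [[0.999, -0.05, -0.003], [-0.05, -0.999, 0.001], [-0.003, -0.001, -1.0]]
contact_force: [0.1, -0.6, 0.1]
width: 42.2
grasp_force: 0.0
```

View pics/s1.png

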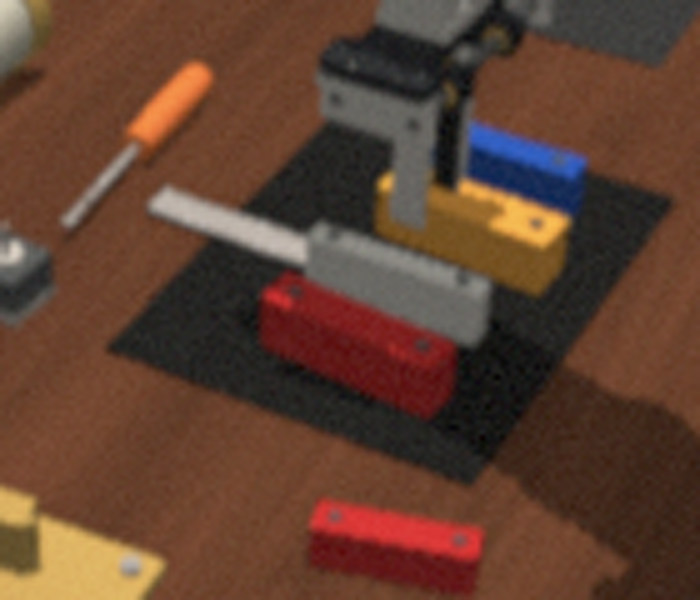

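The view shows the fingers straddling the silver bar at about (400,260), high enough and clear of the rule. Next: lower and grip.

```bash
python3 -m pendant '[{"hand":-0.1,"xyz":[0,0.12,-0.7],"twist":0},{"hand":-0.1,"xyz":[0,0,-0.6],"twist":0},{"hand":-0.1,"xyz":[0,0,-0.35],"twist":0},{"hand":-0.1,"xyz":[0,0,0],"twist":0},{"hand":-1,"xyz":[0,0,0],"twist":0}]'
python3 -m pendant '[{"hand":-1,"xyz":[0,0,0],"twist":0},{"hand":-1,"xyz":[0,0,0],"twist":0},{"hand":-1,"xyz":[0,0,0],"twist":0}]'
```

```text
t: 3.05
ee_pos: [488.2, -172.8, 12.1]
ee_rot: [[0.999, -0.052, 0.001], [-0.052, -0.999, -0.0], [0.001, 0.0, -1.0]]
contact_force: [-0.1, 1.0, -0.1]
width: 37.1
grasp_force: 0.0
t: 3.35
ee_pos: [488.2, -172.5, 11.9]
ee_rot: [[0.999, -0.052, 0.001], [-0.052, -0.999, -0.0], [0.001, 0.0, -1.0]]
contact_force: [-0.0, 0.3, 4.9]
width: 17.6
grasp_force: 14.9
```

```bash
python3 -m pendant '[{"hand":-1,"xyz":[0,0,0.7],"twist":0},{"hand":-1,"xyz":[0,0,1],"twist":0},{"hand":-1,"xyz":[0,0.6,0.3],"twist":0.039},{"hand":-1,"xyz":[0,1,0],"twist":0},{"hand":-1,"xyz":[0,1,0],"twist":0}]' >/dev/null
python3 -m pendant '[{"hand":-1,"xyz":[0,1,0],"twist":0},{"hand":-1,"xyz":[0,1,0],"twist":0},{"hand":-1,"xyz":[0,1,0],"twist":0},{"hand":-1,"xyz":[0,1,0],"twist":0},{"hand":-1,"xyz":[0,1,0],"twist":0}]' > /dev/null
python3 -m pendant '[{"hand":-1,"xyz":[0,1,0],"twist":0},{"hand":-1,"xyz":[0,1,0],"twist":0},{"hand":-1,"xyz":[0,1,0],"twist":0},{"hand":-1,"xyz":[0,0.5,0],"twist":0},{"hand":-1,"xyz":[0,0,0],"twist":0}]'
python3 -m pendant '[{"hand":-1,"xyz":[0,0,-0.6],"twist":0},{"hand":-1,"xyz":[0,0,-0.4],"twist":0},{"hand":-1,"xyz":[0,0,0],"twist":0},{"hand":-1,"xyz":[0,0,0],"twist":0}]'
python3 - <<'E'
from h import *
a,_=grab('top'); b,_=grab('side'); a=cv2.resize(a[130:220,230:320],None,fx=4.4,fy=4.4,interpolation=cv2.INTER_CUBIC); b=cv2.resize(b[160:280,200:320],None,fx=3.3,fy=3.3,interpolation=cv2.INTER_CUBIC)
save(np.hstack([a,b]),'m1.png')
E
```

```text
t: 4.85
ee_pos: [487.5, 162.9, 71.4]
ee_rot: [[0.999, 0.032, 0.0], [0.032, -0.999, 0.001], [0.0, -0.001, -1.0]]
contact_force: [0.4, -0.3, -1.8]
width: 17.5
grasp_force: 14.9
t: 5.25
ee_pos: [487.7, 159.9, 41.2]
ee_rot: [[1.0, 0.028, -0.001], [0.028, -1.0, -0.0], [-0.001, 0.0, -1.0]]
contact_force: [0.1, -0.1, -1.2]
width: 17.8
grasp_force: 14.9
```

View pics/m1.png

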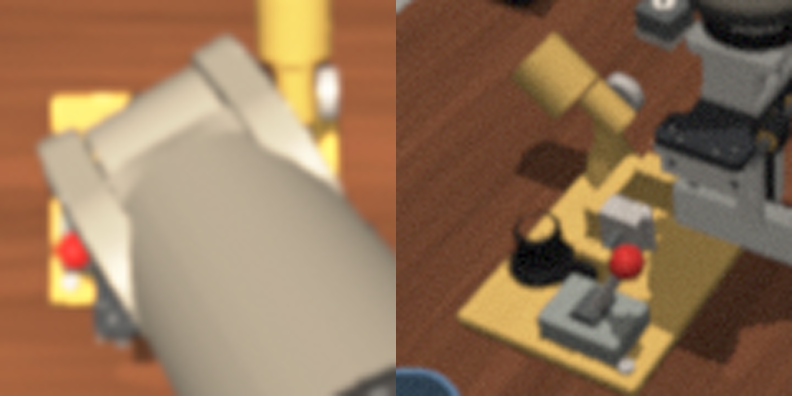

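The bar is poised in front of the mouth; arm and body clear of the knob (side crop at (625,262)). Lowering and sliding in.

```bash
python3 -m pendant '[{"hand":-1,"xyz":[0,0,-0.4],"twist":0},{"hand":-1,"xyz":[0,0,-0.22],"twist":0},{"hand":-1,"xyz":[0,0,0],"twist":0}]'
python3 -m pendant '[{"hand":-1,"xyz":[0.33,0.01,0],"twist":0},{"hand":-1,"xyz":[0.33,0.01,0],"twist":0},{"hand":-1,"xyz":[0.33,0.01,0],"twist":0},{"hand":-1,"xyz":[0.33,0.01,0],"twist":0},{"hand":-1,"xyz":[0.1,0,0],"twist":0}]'
python3 -m pendant '[{"hand":-1,"xyz":[0.1,0,0],"twist":0},{"hand":-1,"xyz":[0.1,0,0],"twist":0}]'
```

```text
t: 5.65
ee_pos: [487.0, 160.2, 21.5]
ee_rot: [[1.0, 0.029, -0.002], [0.029, -1.0, -0.001], [-0.002, 0.001, -1.0]]
contact_force: [0.3, 0.7, 0.6]
width: 18.1
grasp_force: 14.9
t: 6.15
ee_pos: [531.8, 161.7, 22.7]
ee_rot: [[1.0, 0.028, 0.001], [0.028, -1.0, 0.0], [0.001, -0.0, -1.0]]
contact_force: [0.3, 0.2, -0.8]
width: 17.9
grasp_force: 14.9
t: 6.35
ee_pos: [536.3, 161.7, 22.6]
ee_rot: [[1.0, 0.029, -0.0], [0.029, -1.0, -0.0], [-0.0, 0.0, -1.0]]
contact_force: [-0.0, -0.0, -1.8]
width: 17.7
grasp_force: 14.9
```

```bash
for i in 1; do python3 -m pendant '[{"hand":-1,"xyz":[0.06,0,0],"twist":0},{"hand":-1,"xyz":[0.06,0,0],"twist":0}]'|grep -E "ee_pos|force"; done
python3 -m pendant '[{"hand":-1,"xyz":[0.05,0,0],"twist":0},{"hand":-1,"xyz":[0.05,0,0],"twist":0}]'|grep -E "ee_pos|force"
```

```text
ee_pos: [539.1, 161.6, 22.5]
contact_force: [-8.9, 0.0, 0.5]
grasp_force: 14.9
ee_pos: [539.3, 161.6, 21.8]
contact_force: [-19.0, 1.1, 7.4]
grasp_force: 15.1
```

Home against the stop. I'll settle it on the plate, hold, then withdraw and return it.

```bash
python3 -m pendant '[{"hand":-1,"xyz":[-0.08,0,-0.04],"twist":0},{"hand":-1,"xyz":[0,0,0],"twist":0},{"hand":-1,"xyz":[0,0,0],"twist":0},{"hand":-1,"xyz":[0,0,0],"twist":0},{"hand":-1,"xyz":[0,0,0],"twist":0}]'
python3 -m pendant '[{"hand":-1,"xyz":[-0.2,0,0.05],"twist":0},{"hand":-1,"xyz":[-0.5,-0.01,0],"twist":0},{"hand":-1,"xyz":[-0.5,-0.02,0],"twist":0},{"hand":-1,"xyz":[-0.4,-0.01,0],"twist":0},{"hand":-1,"xyz":[0,0,0],"twist":0}]'
```

```text
t: 7.25
ee_pos: [539.6, 161.7, 21.2]
ee_rot: [[1.0, 0.029, -0.002], [0.029, -1.0, -0.0], [-0.002, 0.0, -1.0]]
contact_force: [-6.2, 0.6, -1.1]
width: 18.2
grasp_force: 14.9
t: 7.75
ee_pos: [491.5, 160.5, 23.2]
ee_rot: [[1.0, 0.03, 0.0], [0.03, -1.0, -0.0], [0.0, 0.0, -1.0]]
contact_force: [-0.8, -0.3, -2.0]
width: 18.0
grasp_force: 14.9
```

```bash
python3 -m pendant '[{"hand":-1,"xyz":[0,0,0.8],"twist":0},{"hand":-1,"xyz":[-0.1,0,0.8],"twist":0},{"hand":-1,"xyz":[0,-0.6,0],"twist":-0.039},{"hand":-1,"xyz":[0,-1,0],"twist":0},{"hand":-1,"xyz":[0,-1,0],"twist":0}]' >/dev/null
python3 -m pendant '[{"hand":-1,"xyz":[0,-1,0],"twist":0},{"hand":-1,"xyz":[0,-1,0],"twist":0},{"hand":-1,"xyz":[0,-1,0],"twist":0},{"hand":-1,"xyz":[0,-1,0],"twist":0},{"hand":-1,"xyz":[0,-1,0],"twist":0}]' > /dev/null
python3 -m pendant '[{"hand":-1,"xyz":[0,-1,0],"twist":0},{"hand":-1,"xyz":[0,-1,0],"twist":0},{"hand":-1,"xyz":[0,-1,0],"twist":0},{"hand":-1,"xyz":[0,-0.5,0],"twist":0},{"hand":-1,"xyz":[0,0,0],"twist":0}]' >/dev/null
python3 -m pendant '[{"hand":-1,"xyz":[0,0,-0.8],"twist":0},{"hand":-1,"xyz":[0,0,-0.7],"twist":0},{"hand":-1,"xyz":[0,0,-0.3],"twist":0},{"hand":-1,"xyz":[0,0,0],"twist":0},{"hand":-1,"xyz":[0,0,0],"twist":0}]'
```

```text
t: 9.75
ee_pos: [490.1, -172.2, 17.5]
ee_rot: [[0.999, -0.052, 0.001], [-0.052, -0.999, 0.0], [0.001, -0.0, -1.0]]
contact_force: [-0.1, -0.7, -1.7]
width: 17.6
grasp_force: 14.9
```

```bash
python3 -m pendant '[{"hand":-1,"xyz":[-0.04,0,-0.12],"twist":0},{"hand":-1,"xyz":[0,0,-0.05],"twist":0},{"hand":-1,"xyz":[0,0,-0.02],"twist":0},{"hand":-1,"xyz":[0,0,0],"twist":0}]'
python3 -m pendant '[{"hand":-0.1,"xyz":[0,0,0],"twist":0},{"hand":-0.1,"xyz":[0,0,0],"twist":0},{"hand":-0.1,"xyz":[0,0,0],"twist":0},{"hand":-0.1,"xyz":[0,0,0.5],"twist":0},{"hand":-0.1,"xyz":[0,0,0.8],"twist":0}]'
```

```text
t: 10.15
ee_pos: [488.6, -172.5, 11.8]
ee_rot: [[0.999, -0.053, 0.0], [-0.053, -0.999, -0.0], [0.0, -0.0, -1.0]]
contact_force: [-1.7, 0.1, 4.4]
width: 18.1
grasp_force: 15.0
t: 10.65
ee_pos: [487.4, -172.2, 49.6]
ee_rot: [[0.999, -0.053, -0.003], [-0.053, -0.999, 0.001], [-0.003, -0.001, -1.0]]
contact_force: [-0.4, 0.1, 1.1]
width: 42.1
grasp_force: 0.0
```

```bash
python3 -m pendant '[{"hand":-0.02,"xyz":[0,0,0.8],"twist":0},{"hand":-0.02,"xyz":[-0.13,-1,0],"twist":0},{"hand":-0.02,"xyz":[0,-1,0],"twist":0},{"hand":-0.02,"xyz":[0,-1,0],"twist":0},{"hand":-0.02,"xyz":[0,-1,0],"twist":0}]' >/dev/null
python3 -m pendant '[{"hand":-0.02,"xyz":[0,-1,0],"twist":0},{"hand":-0.02,"xyz":[0,0,0],"twist":0},{"hand":-0.02,"xyz":[0,0,-0.8],"twist":0},{"hand":-0.02,"xyz":[0,0,-0.6],"twist":0},{"hand":-0.02,"xyz":[0,0,0],"twist":0}]'
python3 - <<'E'
from h import *
im,d=grab('side'); save(cv2.resize(im[110:230,280:420],None,fx=4,fy=4,interpolation=cv2.INTER_CUBIC),'s2.png')
E
```

```text
t: 11.65
ee_pos: [483.2, -321.2, 30.2]
ee_rot: [[0.999, -0.052, -0.003], [-0.052, -0.999, 0.002], [-0.003, -0.002, -1.0]]
contact_force: [-0.3, 0.2, 0.3]
width: 46.3
grasp_force: 0.0
```

View pics/s2.png

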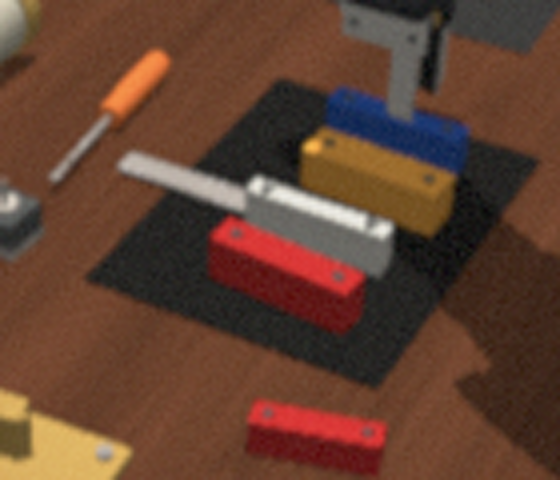

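Silver (320,225) stands upright on the mat again, and the fingers straddle blue (400,130). I'll lower, grip and carry it.

```bash
python3 -m pendant '[{"hand":-0.02,"xyz":[0,0,-0.45],"twist":0},{"hand":-0.02,"xyz":[0,0,-0.17],"twist":0},{"hand":-1,"xyz":[0,0,0],"twist":0},{"hand":-1,"xyz":[0,0,0],"twist":0},{"hand":-1,"xyz":[0,0,0],"twist":0}]' 18
python3 -m pendant '[{"hand":-1,"xyz":[0,0,0],"twist":0}]'
```

```text
t: 12.2
ee_pos: [484.8, -322.6, 14.1]
ee_rot: [[0.999, -0.053, 0.001], [-0.053, -0.999, -0.0], [0.001, 0.0, -1.0]]
contact_force: [-0.6, 1.8, 0.9]
width: 25.3
grasp_force: 0.6
t: 12.3
ee_pos: [484.7, -322.5, 14.1]
ee_rot: [[0.999, -0.053, 0.001], [-0.053, -0.999, -0.0], [0.001, 0.0, -1.0]]
contact_force: [-0.4, 1.2, 2.4]
width: 24.0
grasp_force: 18.0
```

```bash
python3 -m pendant '[{"hand":-1,"xyz":[0,0,0.7],"twist":0},{"hand":-1,"xyz":[0,0,1],"twist":0},{"hand":-1,"xyz":[0.1,0.6,0.3],"twist":0.039},{"hand":-1,"xyz":[0,1,0],"twist":0},{"hand":-1,"xyz":[0,1,0],"twist":0}]' >/dev/null
python3 -m pendant '[{"hand":-1,"xyz":[0,1,0],"twist":0},{"hand":-1,"xyz":[0,1,0],"twist":0},{"hand":-1,"xyz":[0,1,0],"twist":0},{"hand":-1,"xyz":[0,1,0],"twist":0},{"hand":-1,"xyz":[0,1,0],"twist":0}]' > /dev/null
python3 -m pendant '[{"hand":-1,"xyz":[0,1,0],"twist":0},{"hand":-1,"xyz":[0,1,0],"twist":0},{"hand":-1,"xyz":[0,1,0],"twist":0},{"hand":-1,"xyz":[0,1,0],"twist":0},{"hand":-1,"xyz":[0,1,0],"twist":0}]' > /dev/null
python3 -m pendant '[{"hand":-1,"xyz":[0,1,0],"twist":0},{"hand":-1,"xyz":[0,1,0],"twist":0},{"hand":-1,"xyz":[0,1,0],"twist":0},{"hand":-1,"xyz":[0,0.5,0],"twist":0},{"hand":-1,"xyz":[0,0,0],"twist":0}]' >/dev/null
python3 -m pendant '[{"hand":-1,"xyz":[0,0,-0.7],"twist":0},{"hand":-1,"xyz":[0,0,-0.6],"twist":0},{"hand":-1,"xyz":[0,0,0],"twist":0},{"hand":-1,"xyz":[0,0,0],"twist":0}]'
```

```text
t: 14.7
ee_pos: [487.5, 159.8, 34.9]
ee_rot: [[1.0, 0.028, -0.001], [0.028, -1.0, -0.0], [-0.001, 0.0, -1.0]]
contact_force: [0.3, -0.2, -1.9]
width: 23.9
grasp_force: 17.9
```

```bash
python3 -m pendant '[{"hand":-1,"xyz":[0,0,-0.35],"twist":0},{"hand":-1,"xyz":[0,0.01,0],"twist":0},{"hand":-1,"xyz":[0,0,0],"twist":0}]'|grep -E "ee_pos|t_force"
python3 -m pendant '[{"hand":-1,"xyz":[0.33,0.01,0],"twist":0},{"hand":-1,"xyz":[0.33,0.01,0],"twist":0},{"hand":-1,"xyz":[0.33,0.01,0],"twist":0},{"hand":-1,"xyz":[0.33,0.01,0],"twist":0},{"hand":-1,"xyz":[0.1,0,0],"twist":0}]'|grep -E "ee_pos|t_force"
python3 -m pendant '[{"hand":-1,"xyz":[0.1,0,0],"twist":0},{"hand":-1,"xyz":[0.1,0,0],"twist":0},{"hand":-1,"xyz":[0.05,0,0],"twist":0}]'|grep -E "ee_pos|t_force"
```

```text
ee_pos: [487.5, 160.8, 24.3]
contact_force: [0.0, -0.3, -1.0]
ee_pos: [531.5, 162.1, 24.1]
contact_force: [0.2, -0.4, -2.3]
ee_pos: [537.7, 162.0, 24.1]
contact_force: [-0.1, 0.6, -2.7]
```

```bash
python3 -m pendant '[{"hand":-1,"xyz":[0.06,0,0],"twist":0},{"hand":-1,"xyz":[0.06,0,0],"twist":0}]'|grep -E "ee_pos|t_force"
```

```text
ee_pos: [540.1, 161.9, 23.9]
contact_force: [-10.1, 0.7, 0.3]
```

Contact at the stop, so blue is home. I'll settle it, then probe sideways in small steps to judge the play.

```bash
python3 -m pendant '[{"hand":-1,"xyz":[-0.06,0,-0.04],"twist":0},{"hand":-1,"xyz":[0,0,0],"twist":0},{"hand":-1,"xyz":[0,0,0],"twist":0},{"hand":-1,"xyz":[0,0,0],"twist":0}]'|grep -E "ee_pos|t_force"
python3 -m pendant '[{"hand":-1,"xyz":[-0.02,0.04,0.03],"twist":0},{"hand":-1,"xyz":[0,0.04,0],"twist":0},{"hand":-1,"xyz":[0,0,0],"twist":0}]'|grep -E "ee_pos|t_force"
python3 -m pendant '[{"hand":-1,"xyz":[0,-0.06,0],"twist":0},{"hand":-1,"xyz":[0,-0.1,0],"twist":0},{"hand":-1,"xyz":[0,0,0],"twist":0}]'|grep -E "ee_pos|t_force"
```

```text
ee_pos: [539.5, 162.1, 23.1]
contact_force: [-1.3, 0.3, 1.1]
ee_pos: [538.8, 164.7, 23.9]
contact_force: [1.1, 0.1, -1.6]
ee_pos: [538.7, 159.6, 23.9]
contact_force: [0.5, 1.4, -1.7]
```

```bash
python3 -m pendant '[{"hand":-1,"xyz":[0,-0.04,0],"twist":0},{"hand":-1,"xyz":[0,0,0],"twist":0}]'|grep -E "ee_pos|t_force"
python3 -m pendant '[{"hand":-1,"xyz":[0,-0.04,0],"twist":0},{"hand":-1,"xyz":[0,0,0],"twist":0}]'|grep -E "ee_pos|t_force"
python3 -m pendant '[{"hand":-1,"xyz":[0,0.18,0],"twist":0},{"hand":-1,"xyz":[0,0.06,0],"twist":0},{"hand":-1,"xyz":[0,0,0],"twist":0}]'|grep -E "ee_pos|t_force"
python3 -m pendant '[{"hand":-1,"xyz":[0,0.04,0],"twist":0},{"hand":-1,"xyz":[0,0,0],"twist":0}]'|grep -E "ee_pos|t_force"
```

```text
ee_pos: [538.7, 159.1, 23.9]
contact_force: [-2.4, 4.9, -2.8]
ee_pos: [538.6, 158.6, 24.0]
contact_force: [-1.3, 8.1, -2.0]
ee_pos: [538.8, 164.4, 23.8]
contact_force: [0.0, -0.1, -2.4]
ee_pos: [538.8, 165.5, 23.9]
contact_force: [-0.1, -0.4, -1.7]
```

Blue is loose: it moves freely over more than 6 mm, with the lower contact at TCP y≈159.4. So red (bar30) should fit, with the centre at TCP y≈163.4. Returning blue.

```bash
python3 -m pendant '[{"hand":-1,"xyz":[-0.2,-0.1,0.04],"twist":0},{"hand":-1,"xyz":[-0.5,-0.02,0],"twist":0},{"hand":-1,"xyz":[-0.5,-0.02,0],"twist":0},{"hand":-1,"xyz":[-0.4,-0.02,0],"twist":0},{"hand":-1,"xyz":[0,0,0],"twist":0}]' |grep ee_pos
python3 -m pendant '[{"hand":-1,"xyz":[0,0,0.8],"twist":0},{"hand":-1,"xyz":[-0.1,0,0.8],"twist":0},{"hand":-1,"xyz":[0,-0.6,0],"twist":-0.039},{"hand":-1,"xyz":[0,-1,0],"twist":0},{"hand":-1,"xyz":[0,-1,0],"twist":0}]' >/dev/null
python3 -m pendant '[{"hand":-1,"xyz":[0,-1,0],"twist":0},{"hand":-1,"xyz":[0,-1,0],"twist":0},{"hand":-1,"xyz":[0,-1,0],"twist":0},{"hand":-1,"xyz":[0,-1,0],"twist":0},{"hand":-1,"xyz":[0,-1,0],"twist":0}]' > /dev/null
python3 -m pendant '[{"hand":-1,"xyz":[0,-1,0],"twist":0},{"hand":-1,"xyz":[0,-1,0],"twist":0},{"hand":-1,"xyz":[0,-1,0],"twist":0},{"hand":-1,"xyz":[0,-1,0],"twist":0},{"hand":-1,"xyz":[0,-1,0],"twist":0}]' > /dev/null
python3 -m pendant '[{"hand":-1,"xyz":[-0.1,-1,0],"twist":0},{"hand":-1,"xyz":[0,-1,0],"twist":0},{"hand":-1,"xyz":[0,-1,0],"twist":0},{"hand":-1,"xyz":[0,-0.5,0],"twist":0},{"hand":-1,"xyz":[0,0,0],"twist":0}]' >/dev/null
python3 -m pendant '[{"hand":-1,"xyz":[0,0,-0.8],"twist":0},{"hand":-1,"xyz":[0,0,-0.7],"twist":0},{"hand":-1,"xyz":[0,0,-0.2],"twist":0},{"hand":-1,"xyz":[0,0,0],"twist":0},{"hand":-1,"xyz":[0,0,0],"twist":0}]'
```

```text
ee_pos: [489.3, 160.4, 25.2]
t: 20.9
ee_pos: [485.4, -321.9, 22.9]
ee_rot: [[0.999, -0.052, 0.001], [-0.052, -0.999, -0.0], [0.001, 0.0, -1.0]]
contact_force: [0.6, 0.0, -1.0]
width: 23.6
grasp_force: 17.9
```

```bash
python3 -m pendant '[{"hand":-1,"xyz":[0,0,-0.2],"twist":0},{"hand":-1,"xyz":[0,0,-0.08],"twist":0},{"hand":-1,"xyz":[0,0,-0.03],"twist":0},{"hand":-1,"xyz":[0,0,0],"twist":0}]'
python3 -m pendant '[{"hand":-0.02,"xyz":[0,0,0],"twist":0},{"hand":-0.02,"xyz":[0,0,0],"twist":0},{"hand":-0.02,"xyz":[0,0,0],"twist":0},{"hand":-0.02,"xyz":[0,0,0.5],"twist":0},{"hand":-0.02,"xyz":[0,0,0.8],"twist":0}]'|grep ee_pos
python3 -m pendant '[{"hand":0.1,"xyz":[0,0,0.8],"twist":0},{"hand":0.1,"xyz":[0,1,0],"twist":-0.032},{"hand":0.1,"xyz":[0,1,0],"twist":0},{"hand":0.1,"xyz":[0,1,0],"twist":0},{"hand":0.1,"xyz":[0,1,0],"twist":0}]' >/dev/null
python3 -m pendant '[{"hand":0.1,"xyz":[0,1,0],"twist":0},{"hand":0.1,"xyz":[0,1,0],"twist":0},{"hand":0.1,"xyz":[0,1,0],"twist":0},{"hand":0.1,"xyz":[0,0.23,0],"twist":0},{"hand":0.1,"xyz":[0,0,0],"twist":0}]'
python3 - <<'E'
from h import *
im,d=grab('side'); save(cv2.resize(im[110:230,280:420],None,fx=4,fy=4,interpolation=cv2.INTER_CUBIC),'s3.png')
E
```

```text
t: 21.3
ee_pos: [485.2, -321.9, 13.7]
ee_rot: [[0.999, -0.052, 0.001], [-0.052, -0.999, 0.0], [0.001, -0.0, -1.0]]
contact_force: [-4.2, 5.6, 13.2]
width: 23.9
grasp_force: 18.2
ee_pos: [483.9, -321.7, 51.8]
t: 22.8
ee_pos: [485.2, -104.4, 76.7]
ee_rot: [[0.993, -0.117, 0.001], [-0.117, -0.993, -0.0], [0.001, -0.0, -1.0]]
contact_force: [-0.1, -1.3, -0.2]
width: 51.5
grasp_force: 0.0
```

View pics/s3.png

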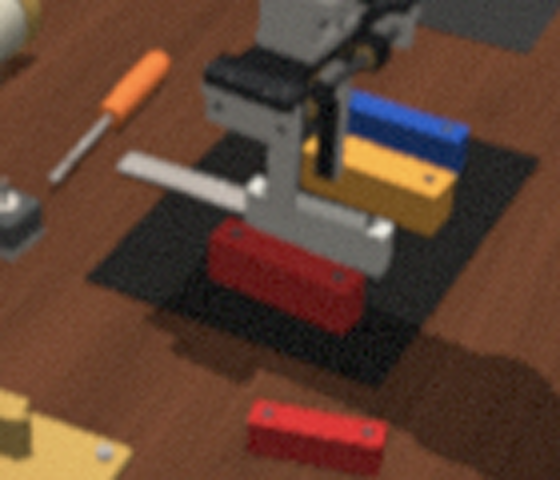

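Blue (400,130) and silver stand upright. The gripper is above bar30, the red bar on the mat. I'll lower and grip it.

```bash
python3 -m pendant '[{"hand":0.1,"xyz":[0,0,-0.8],"twist":0},{"hand":0.1,"xyz":[0,0,-0.8],"twist":0},{"hand":0.1,"xyz":[0,0,-0.4],"twist":0},{"hand":0.1,"xyz":[0,0,-0.14],"twist":0},{"hand":0.1,"xyz":[0,0,0],"twist":0}]' 20
python3 -m pendant '[{"hand":-1,"xyz":[0,0,0],"twist":0},{"hand":-1,"xyz":[0,0,0],"twist":0},{"hand":-1,"xyz":[0,0,0],"twist":0},{"hand":-1,"xyz":[0,0,0],"twist":0}]'
```

```text
t: 23.35
ee_pos: [484.7, -105.9, 11.5]
ee_rot: [[0.993, -0.12, -0.001], [-0.12, -0.993, 0.0], [-0.001, 0.0, -1.0]]
contact_force: [0.4, -0.5, 0.2]
width: 51.3
grasp_force: 0.0
t: 23.75
ee_pos: [485.3, -105.2, 12.1]
ee_rot: [[0.993, -0.119, 0.001], [-0.119, -0.993, -0.0], [0.001, -0.0, -1.0]]
contact_force: [-1.2, 2.0, 7.0]
width: 29.8
grasp_force: 20.0
```

```bash
python3 -m pendant '[{"hand":-1,"xyz":[0,0,0.7],"twist":0},{"hand":-1,"xyz":[0,0,1],"twist":0},{"hand":-1,"xyz":[0,0.9,0.3],"twist":0.041},{"hand":-1,"xyz":[0,1,0],"twist":0.03},{"hand":-1,"xyz":[0,1,0],"twist":0}]' >/dev/null
python3 -m pendant '[{"hand":-1,"xyz":[0,1,0],"twist":0},{"hand":-1,"xyz":[0,1,0],"twist":0},{"hand":-1,"xyz":[0,1,0],"twist":0},{"hand":-1,"xyz":[0,1,0],"twist":0},{"hand":-1,"xyz":[0,1,0],"twist":0}]' > /dev/null
python3 -m pendant '[{"hand":-1,"xyz":[0,1,0],"twist":0},{"hand":-1,"xyz":[0,0,0],"twist":0},{"hand":-1,"xyz":[0,0,-0.7],"twist":0},{"hand":-1,"xyz":[0,0,-0.6],"twist":0},{"hand":-1,"xyz":[0,0,0],"twist":0}]' >/dev/null
python3 -m pendant '[{"hand":-1,"xyz":[0,0,-0.33],"twist":0},{"hand":-1,"xyz":[0,0,0],"twist":0},{"hand":-1,"xyz":[0,0,0],"twist":0}]'
```

```text
t: 25.55
ee_pos: [485.0, 161.6, 23.0]
ee_rot: [[1.0, 0.029, 0.0], [0.029, -1.0, 0.0], [0.0, -0.0, -1.0]]
contact_force: [0.6, 1.5, -1.3]
width: 29.7
grasp_force: 19.9
```

```bash
python3 -m pendant '[{"hand":-1,"xyz":[0.3,0.01,-0.02],"twist":0},{"hand":-1,"xyz":[0.2,0.01,0],"twist":0},{"hand":-1,"xyz":[0.15,0,0],"twist":0},{"hand":-1,"xyz":[0.15,0.01,0],"twist":0},{"hand":-1,"xyz":[0,0,0],"twist":0}]' |grep -E "ee_pos|t_force"
python3 -m pendant '[{"hand":-1,"xyz":[0.2,0.01,0],"twist":0},{"hand":-1,"xyz":[0.2,0,0],"twist":0}]' |grep -E "ee_pos|t_force"
```

```text
ee_pos: [509.5, 162.6, 22.1]
contact_force: [-0.5, -0.2, -1.0]
ee_pos: [521.1, 163.0, 22.1]
contact_force: [0.9, 0.1, -1.4]
```

Red enters the gap without force. Continuing to the stop.

```bash
python3 -m pendant '[{"hand":-1,"xyz":[0.2,0.01,0],"twist":0},{"hand":-1,"xyz":[0.2,0,0],"twist":0},{"hand":-1,"xyz":[0.1,0,0],"twist":0}]' |grep -E "ee_pos|t_force"
python3 -m pendant '[{"hand":-1,"xyz":[0.08,0,0],"twist":0},{"hand":-1,"xyz":[0.07,0,0],"twist":0}]' |grep -E "ee_pos|t_force"
```

```text
ee_pos: [536.5, 163.2, 22.0]
contact_force: [-0.6, 0.2, -1.2]
ee_pos: [540.3, 163.2, 22.0]
contact_force: [-8.3, 0.6, -0.6]
```

```bash
python3 -m pendant '[{"hand":-1,"xyz":[0.05,0,0],"twist":0},{"hand":-1,"xyz":[0,0,0],"twist":0}]' |grep -E "ee_pos|t_force"
```

```text
ee_pos: [540.1, 163.2, 21.6]
contact_force: [-7.4, 1.2, 1.1]
```

Bar30 is home. I'll lower, release, lift clear and go behind the lever.

```bash
python3 -m pendant '[{"hand":-1,"xyz":[-0.04,0,-0.03],"twist":0},{"hand":-1,"xyz":[0,0,0],"twist":0},{"hand":0,"xyz":[0,0,0],"twist":0},{"hand":0,"xyz":[0,0,0],"twist":0},{"hand":0,"xyz":[0,0,0],"twist":0}]' 
python3 -m pendant '[{"hand":0,"xyz":[0,0,0.4],"twist":0},{"hand":0,"xyz":[0,0,0.8],"twist":0},{"hand":0,"xyz":[0,0,1],"twist":0},{"hand":-1,"xyz":[-0.5,0,1],"twist":0},{"hand":-1,"xyz":[-1,0,0.7],"twist":0}]' >/dev/null
python3 -m pendant '[{"hand":-1,"xyz":[-0.85,0,0],"twist":0},{"hand":-1,"xyz":[0,1,0],"twist":0},{"hand":-1,"xyz":[0,1,0],"twist":0},{"hand":-1,"xyz":[0,1,0],"twist":0},{"hand":-1,"xyz":[0,0.83,0],"twist":0}]'
python3 - <<'E'
from h import *
a,d=grab('top'); P=cloud('top',d); hsv=cv2.cvtColor(a,cv2.COLOR_RGB2HSV)
s,_=grab('side'); A=cv2.resize(a[130:250,230:350],None,fx=3.3,fy=3.3,interpolation=cv2.INTER_CUBIC); b=cv2.resize(s[160:280,200:320],None,fx=3.3,fy=3.3,interpolation=cv2.INTER_CUBIC)
save(np.hstack([A,b]),'m2.png')
E
```

```text
t: 27.45
ee_pos: [540.9, 163.2, 21.3]
ee_rot: [[1.0, 0.029, 0.001], [0.029, -1.0, 0.0], [0.001, -0.0, -1.0]]
contact_force: [0.8, 0.4, -0.1]
width: 46.2
grasp_force: 0.0
t: 28.45
ee_pos: [470.1, 279.9, 139.4]
ee_rot: [[1.0, 0.03, 0.001], [0.03, -1.0, 0.001], [0.001, -0.001, -1.0]]
contact_force: [0.6, 0.1, 0.2]
width: 0.8
grasp_force: 0.0
```

View pics/m2.png

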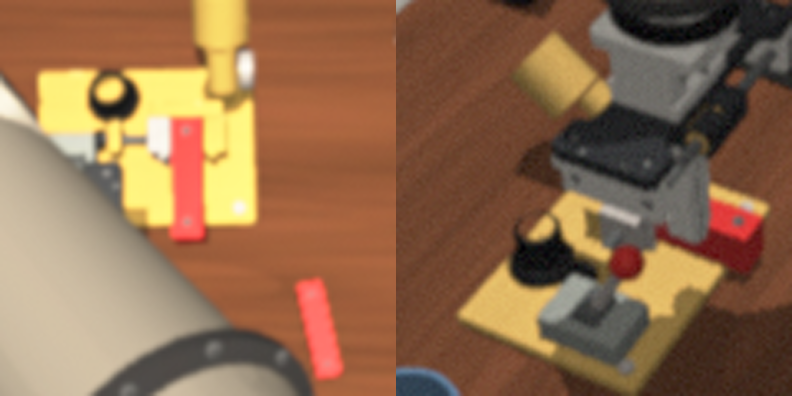

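Red (187,180 in the left crop) sits home against the stop and upright; the knob (625,262) is still open. Next: lower and push the lever over.

```bash
python3 -m pendant '[{"hand":-1,"xyz":[0,0,-0.8],"twist":0},{"hand":-1,"xyz":[0,0,-0.9],"twist":0},{"hand":-1,"xyz":[0,0,0],"twist":0},{"hand":-1,"xyz":[0.5,0.01,0],"twist":0},{"hand":-1,"xyz":[0.5,0.01,0],"twist":0}]' |grep -E "ee_pos|t_force"
python3 -m pendant '[{"hand":-1,"xyz":[0.4,0.01,0],"twist":0},{"hand":-1,"xyz":[0.4,0.01,0],"twist":0},{"hand":-1,"xyz":[0.4,0.01,0],"twist":0},{"hand":-1,"xyz":[0.4,0.01,0],"twist":0},{"hand":-1,"xyz":[0.4,0.01,0],"twist":0}]' |grep -E "ee_pos|t_force"
python3 -m pendant '[{"hand":-1,"xyz":[0.3,0.01,0],"twist":0},{"hand":-1,"xyz":[0.2,0.01,0],"twist":0},{"hand":-1,"xyz":[0,0,0],"twist":0}]' |grep -E "ee_pos|t_force"
```

```text
ee_pos: [502.1, 278.9, 89.0]
contact_force: [0.0, 0.1, 0.5]
ee_pos: [561.6, 280.1, 87.6]
contact_force: [-0.4, -0.2, -0.2]
ee_pos: [575.8, 280.6, 86.8]
contact_force: [-0.1, 0.2, 0.2]
```

```bash
python3 -m pendant '[{"hand":-1,"xyz":[0.1,0,0],"twist":0},{"hand":-1,"xyz":[0.1,0,0],"twist":0}]' |grep -E "ee_pos|t_force"
python3 -m pendant '[{"hand":-1,"xyz":[0.08,0,0],"twist":0},{"hand":-1,"xyz":[0.06,0,0],"twist":0}]' |grep -E "ee_pos|t_force"
```

```text
ee_pos: [580.9, 280.9, 87.2]
contact_force: [-0.7, -1.0, 0.4]
ee_pos: [584.1, 280.9, 86.9]
contact_force: [-11.1, 0.1, 3.2]
```

The end of travel is felt at 11 N. Backing off and checking.

```bash
python3 -m pendant '[{"hand":-1,"xyz":[-0.5,0,0],"twist":0},{"hand":-1,"xyz":[-1,0,0.3],"twist":0},{"hand":-1,"xyz":[-1,0,1],"twist":0},{"hand":-1,"xyz":[-1,0,1],"twist":0},{"hand":-1,"xyz":[-1,-0.3,1],"twist":0}]' >/dev/null
python3 -m pendant '[{"hand":-1,"xyz":[0,-1,1],"twist":0},{"hand":-1,"xyz":[0,-1,1],"twist":0},{"hand":-1,"xyz":[0,-1,0.5],"twist":0},{"hand":-1,"xyz":[0,-1,0],"twist":0},{"hand":-1,"xyz":[0,0,0],"twist":0}]'|grep -E "ee_pos|t:"
python3 - <<'E'
from h import *
a,d=grab('top'); s,_=grab('side'); A=cv2.resize(a[130:250,230:470],None,fx=3.3,fy=3.3,interpolation=cv2.INTER_AREA); b=cv2.resize(s[100:290,170:440],None,fx=1.6,fy=1.05,interpolation=cv2.INTER_CUBIC)
b=cv2.resize(s[130:290,180:420],(300,200),interpolation=cv2.INTER_AREA)
o=np.zeros((600,792,3),np.uint8); o[:396]=A[:396,:792]; o[398:598,:300]=b; 
k=cv2.resize(s[200:275,220:320],(266,200),interpolation=cv2.INTER_CUBIC); o[398:598,310:576]=k; save(o,'fin.png')
hsv=cv2.cvtColor(a,cv2.COLOR_RGB2HSV).astype(int); H,S,V=hsv[...,0],hsv[...,1],hsv[...,2]; z=cloud('top',d)[...,2]
red=((H<6)|(H>174))&(S>150)&(V>90)
print('bar30',rect('top',red&roi(270,150,300,215),52))
m=red&roi(232,140,262,200); print('knob px',XX[m].mean() if m.any() else None,YY[m].mean() if m.any() else None, onz('top',[[XX[m].mean(),YY[m].mean()]],104) if m.any() else '')
E
```

```text
t: 31.25
ee_pos: [450.9, 148.2, 262.1]
ee_rot: [[1.0, 0.024, 0.002], [0.024, -1.0, -0.0], [0.002, 0.001, -1.0]]Traceback (most recent call last):
  File "<stdin>", line 8, in <module>
  File "h.py", line 19, in rect
    cs=max(cv2.findContours(mask.astype(np.uint8),cv2.RETR_EXTERNAL,cv2.CHAIN_APPROX_NONE)[0],key=cv2.contourArea).reshape(-1,2)
       ~~~^^^^^^^^^^^^^^^^^^^^^^^^^^^^^^^^^^^^^^^^^^^^^^^^^^^^^^^^^^^^^^^^^^^^^^^^^^^^^^^^^^^^^^^^^^^^^^^^^^^^^^^^
ValueError: max() iterable argument is empty
```

View pics/fin.png

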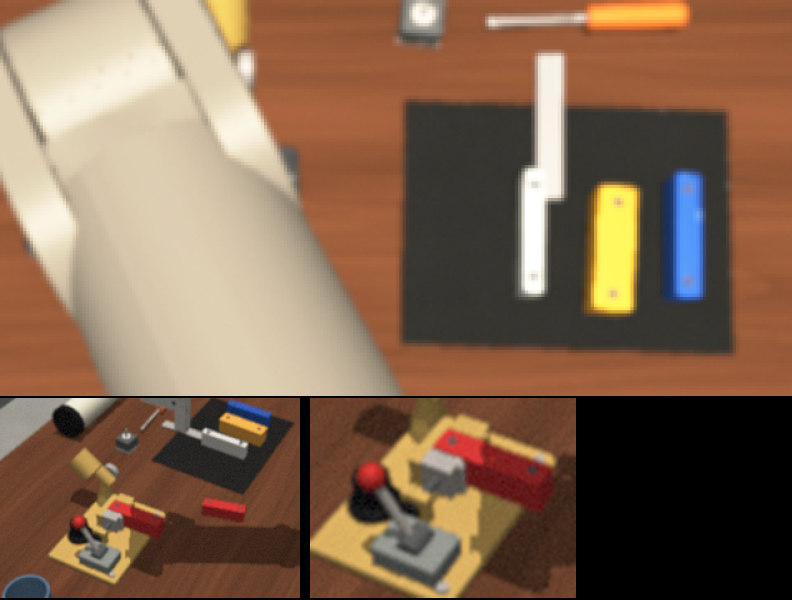

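The picture shows silver, yellow and blue upright on the mat (535,230 / 613,248 / 685,235). Red is home in the gap, and the lever knob (371,475) leans away from the robot. I'll check the knob angle numerically and hand in if it passes 0.9.

Run:
```python
from h import *
s,_=load('side'); hsv=cv2.cvtColor(s,cv2.COLOR_RGB2HSV).astype(int); m=((hsv[...,0]<6)|(hsv[...,0]>174))&(hsv[...,1]>150)&(hsv[...,2]>80)&roi(232,215,256,245)
p=[XX[m].mean(),YY[m].mean()]; r,o=rays('side',[p]); r=r[0]
# intersect the lever's swing plane: mount y=115
th=np.radians(1.67); n=np.array([-np.sin(th),np.cos(th),0]); t=np.array([581.4,165.2,0])
k=o+r*((115-(o-t)@n)/(r@n)); mx=(k-t)@[np.cos(th),np.sin(th),0]; a=np.arctan2(mx+15,k[2]-34); print(p,k,mx,'lock',a+.5,np.hypot(mx+15,k[2]-34))
if a+.5>.9: print(robot.hand_in())
```

```text
[np.float64(242.34408602150538), np.float64(228.6021505376344)] [604.11941749 280.9112567  102.19562435] 26.081925876536506 lock 1.0421918249518236 79.61386697091923
the job is handed in; nothing more can be done
None
```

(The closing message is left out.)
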